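# Snap a lens retainer home in an optics cube with a pusher

### The arm

A 6-joint arm with a two-finger parallel gripper is mounted at the origin on the work surface. World frame = base frame: x ahead of the robot, y to its left, z up, the work surface at z = 0. Lengths are in m, angles in degrees, forces in N, time in s.
With the tool pointing down it reaches from about 0.25 to 0.725 m from the base axis. Payload 9.7 kg.
Tool frame: the origin (TCP) lies at the very end of the fingers, on their centre line; the grasp point (between the pads) lies 19 mm behind it (bot.grip_point_offset is the z of the grasp point in the tool frame, in m); z points along the fingers, x is the direction in which the jaws open and shut, and the axes are right-handed (so a half turn about z gives the same grasp; the last joint's range is limited). The gripper opens to 85 mm and grips with 20 to 120 N. Pads are 22 mm wide; open, the fingers measure 114 mm over their backs; the gripper's body (76 mm by 85 mm) begins 54 mm behind the grasp point. The pads swing forward as they close: fully open they stand 13 mm farther back than shut.
Start: joints at [66.52, 4.979, 10.078, 95.1, 0, 90], TCP at [0.219, 0.504, 0.231] pointing down, gripper open.
Joint ranges: [-179.16, 179.16], [-48.56, 103.87], [-65.8, 70.77], [-126.05, 130.52], [-82.76, 87.17], [-180, 180]. Speed limits (degrees/s): [127.2, 127.2, 147.25, 180, 180, 180].

### API

Orientations are given as [roll, pitch, yaw] about the fixed x, y, z axes, in that order (R = Rz(yaw) Ry(pitch) Rx(roll)).
In Python, from workcell import get_obs, viewer, job_done, bot gives the robot as it stands.
- The arm moves only by the shell command python3 -m handwheel 'ROWS' [FORCE]. ROWS is JSON, a list of rows, each a list of 5 numbers: the closure, from 0 (fully open) to 1 (shut), then the shift along the world's x, y, z in m, then the turn about the world's z in degrees. A call has 1 to 5 rows; each row is the pose to reach, as a shift and turn from the pose measured when the call began; what a row does not reach only later rows make up. A row lasts 1/10 s, in which the tool goes at most 50 mm and 8.59 degrees, less where a joint would pass 70% of its speed; a pose out of reach is approached as far as the arm can. A call with a gripper value outside its range is refused whole. The fingers move at their own pace and stop on an object; FORCE is the grip in N (left out, the last holds). Time passes only in rows, so rows that repeat a pose let the fingers close. It gives the time, the measured TCP pose, the force and the opening at its end, in the units of the state.
- get_obs(): the state, without advancing time (a new reading comes with each control period).
- viewer.camera(name): name is "scene" or "top" or "wrist"; returns a dict with "color" (400x640x3 uint8, blue, green, red), "K" (3x3 intrinsics, pixels), "origin" and "orientation" of the camera in the world. Camera axes: x right, y down, z forward; pixel columns grow to the right and rows downward; lengths in m; the calibration is good to about 2 mm. A picture is of the moment at which its call begins. There is no depth.
- job_done(): hands the job in, once; it reports no verdict.
The state is a dict: "time": time; "q": joint angles; "qd": joint speeds; "joint_efforts": joint torques, N m; "ee_pos": TCP position; "tcp_rot": TCP orientation; "wrist_force": force on the tool from outside, world axes, zero at the start; "torque": the same for the moment, N m; "opening": finger opening in m.
Only numpy, scipy, OpenCV 4.12 (cv2) and the standard library are available. Lean on these libraries where they do the work, as an engineer would, in place of code of your own. Each camera call takes 0.05 s, during which the arm holds its last target.

### The job

The orange lens retainer is only loosely started in the top of one black optics cube. Take the pusher from its blue dish, press the retainer straight down with the pusher's foot until it snaps fully home, keep about 15 N on it there for half a second (never more than 25 N, or the lens cracks), then stand the pusher back upright in its dish and let go. Do not touch the retainer with the gripper, and leave the other cubes and the parts on the board where they are.

Things in the scene. Friction and masses are not known exactly. Their poses are not given: they have to be found in the camera images.
- cube_top (a point): centre of the top face of the target cube: black open frame, 60 x 60 x 60 mm, bolted to the breadboard (board top z = 12 mm, this point z = 72 mm). The hole in its top is 41 mm across, with four spring catches inside. Round it an aluminium seat ring (55 mm across) is screwed to stand 0 to 2.5 mm proud of the top face, differently each time and not measured; it is rigid in use; z up
- retainer_top (a point): centre of the upper rim of the orange retainer, z up: a flange 48 mm across, 3 mm thick, and on it a raised rim 3 mm high (outside 44 mm, inside 30 mm across) round a sunken green lens. It starts resting on the catches, this point about 17 mm above the cube's top face; fully home the flange lies flat on the seat ring (a rigid stop), this point then 6 mm above the ring, 6 to 8.5 mm above the top face
- retainer: the same retainer (30 g, loose); origin at the lower end of its barrel, 30 mm below the rim. The barrel has a snap bead 40 mm across. Pushing the bead over the catches takes about 10 to 14 N while moving (less when standing still), rising over the first 5.5 mm of travel; after about 7 mm it snaps the rest of the way down onto the seat ring by itself
- pusher_mid (a point): centre of the pusher's handle. The pusher stands upright: a rigid square aluminium handle 24 x 24 mm, 70 mm tall, on a round white foot 38 mm across and 10 mm tall; 80 mm tall in all, about 0.16 kg. This point is 45 mm above the flat underside of the foot and 35 mm below the handle's top; x and y are the normals of the handle's flat sides, z up along it
- pusher: the same pusher; origin at the centre of the foot's underside
- dish: round blue dish, fixed to the breadboard, 76 mm across, inside 68 mm across, wall 14 mm tall, floor 5 mm thick; origin at the centre of its underside (z = 12 mm). The pusher starts standing in its middle
- cube_done: black 60 mm cube module whose orange lens retainer is already home (so 66 mm tall over all); loose, a bystander; origin at the centre of its underside
- cube_empty: black 60 mm cube module with an empty hole in its top; loose, a bystander; origin at the centre of its underside
- screwdriver: red-handled screwdriver, 160 mm long, lying at the far edge of the breadboard, a bystander
- tube: upright black lens tube, 31 mm across, 55 mm tall, a bystander; origin at the centre of its underside
- post: upright steel post, 25 mm across, 75 mm tall, a bystander; origin at the centre of its underside
- spacer: aluminium spacer ring lying flat, 40 mm across, 10 mm tall, a bystander; origin at the centre of its underside
Not all that is in view belongs to the job. What is shaped like the retainer but turquoise is not meant. What is shaped like the pusher but pink is not meant.

How it is judged:
By the outcome, as a careful person would: the job done as asked, in the order asked, and still so for the second after the job is handed in, with the robot touching nothing.
It also fails if it takes over 61 s, if anything falls off the work surface, if the arm or the gripper's body presses on something with over 40 N, if the wrist force passes 120 N, or if a joint passes its speed limit or range.

## Working session

There is one attempt and no reset: what is moved stays moved. The work goes in short steps, Python scripts to look and compute and a shell command to move; the robot and the scene stay as the last step left them, time stands still between calls to the robot, and variables do not carry over. Pictures are saved under pics/ and viewed, and the job is handed in when it is done.

```bash
ls; mkdir -p pics; python3 - <<'E'
from workcell import get_obs, viewer, bot
import cv2
o=get_obs(); print(o)
print(bot.grip_point_offset)
for n in("scene","top","wrist"):
    c=viewer.camera(n); cv2.imwrite(f"pics/{n}0.png",c["color"]); print(n,c["K"],c["origin"],c["orientation"])
E
```

```text
pics
{'time': 0.0, 'q': array([ 6.65183513e+01,  5.01097926e+00,  1.00345767e+01,  9.50991681e+01,
       -3.06830596e-05,  9.00005350e+01]), 'qd': array([-0.02728344,  0.04875363,  0.02670675,  0.01689261,  0.00599316,
        0.09878222]), 'joint_efforts': array([ 1.08250009e-03, -5.20375657e+01,  4.64813590e+01,  1.57115911e-02,
        7.77516334e-05, -2.93967389e-05]), 'ee_pos': array([0.21906056, 0.50424601, 0.23058532]), 'tcp_rot': array([1.79999969e+02, 7.55706072e-02, 6.65178163e+01]), 'wrist_force': array([ 0.04540495, -0.30338655, -0.16791777]), 'torque': array([ 0.01565943, -0.00788618,  0.00273984]), 'opening': 0.0852694407644244}
-0.0187
scene [[387.98522391   0.         322.04365125]
 [  0.         387.98522391 197.39653655]
 [  0.           0.           1.        ]] [1.28524376 0.50369229 0.71324135] [-125.86710529    1.03636945  116.69723084]
top [[480.56662453   0.         318.5673933 ]
 [  0.         480.56662453 198.07898292]
 [  0.           0.           1.        ]] [0.27434017 0.098435   1.20605099] [-169.12059352   -0.89829529  -89.53237513]
wrist [[313.98085194   0.         320.54040385]
 [  0.         313.98085194 203.39042281]
 [  0.           0.           1.        ]] [0.14792476 0.53558365 0.37317377] [1.62175693e+02 7.90778359e-02 6.64742436e+01]
```

View pics/scene0.png

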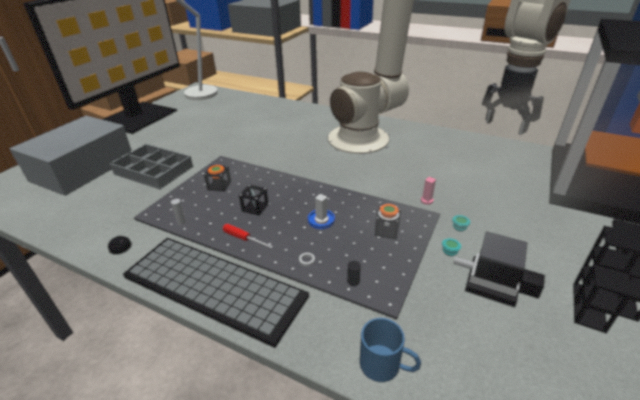

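View pics/top0.png

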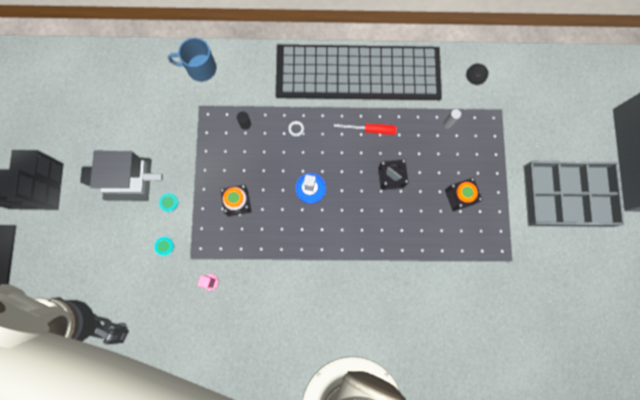

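View pics/wrist0.png

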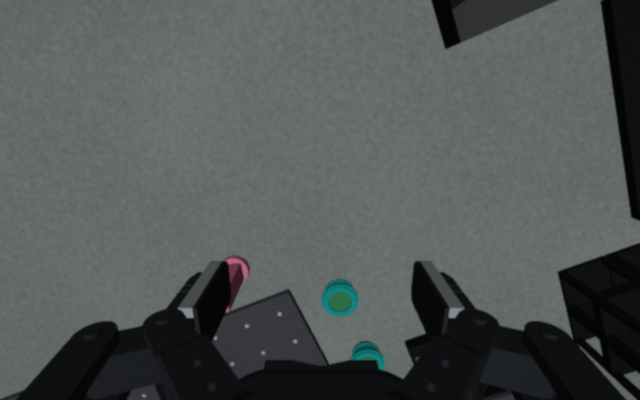

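The scene and top views show two orange retainers. One is at top (234,198) / scene (389,211), the other at top (467,192) / scene (216,170). The first seems to stand higher, over a pale ring. The white pusher stands in the blue dish at top (310,186) / scene (321,208). I'm rejecting the pink one at top (208,282). Next I'll enlarge crops to confirm and measure by colour masks.

```bash
cat > h.py <<'E'
import numpy as np, cv2
from scipy.spatial.transform import Rotation as R
from workcell import get_obs, viewer, bot, job_done
def cam(n): 
    c=viewer.camera(n); c["R"]=R.from_euler('xyz',c["orientation"],degrees=True).as_matrix(); c["o"]=np.array(c["origin"]); return c
def ray(c,p):
    d=np.linalg.inv(c["K"])@np.array([p[0],p[1],1.]); d=c["R"]@d; return c["o"],d/np.linalg.norm(d)
def onz(c,p,z):
    o,d=ray(c,p); return o+d*(z-o[2])/d[2]
def tri(rs):
    A=np.zeros((3,3));b=np.zeros(3)
    for o,d in rs:
        P=np.eye(3)-np.outer(d,d);A+=P;b+=P@o
    x=np.linalg.solve(A,b); return x,[np.linalg.norm((np.eye(3)-np.outer(d,d))@(x-o))*1000 for o,d in rs]
def proj(c,X):
    v=c["K"]@(c["R"].T@(np.asarray(X,float)-c["o"])); return v[:2]/v[2]
def blobs(c,lo,hi,mn=20):
    m=cv2.inRange(cv2.cvtColor(c["color"],cv2.COLOR_BGR2HSV),np.array(lo),np.array(hi))
    n,l,s,ce=cv2.connectedComponentsWithStats(m)
    return [(ce[i].round(1),s[i].tolist()) for i in range(1,n) if s[i][4]>=mn]
def crop(c,u,v,w,h,k,name):
    im=c["color"][max(0,v-h):v+h,max(0,u-w):u+w]; cv2.imwrite(name,cv2.resize(im,None,fx=k,fy=k,interpolation=cv2.INTER_CUBIC))
E
python3 - <<'E'
from h import *
t=cam("top"); s=cam("scene")
ims=[]
for c,u,v in((s,389,215),(s,216,175),(t,234,198),(t,467,192),(s,321,208),(t,310,186)):
    ims.append(cv2.resize(c["color"][v-30:v+30,u-30:u+30],(260,260),interpolation=cv2.INTER_CUBIC))
cv2.imwrite("pics/c1.png",np.vstack([np.hstack(ims[::2]),np.hstack(ims[1::2])]))
for c,n in((t,'top'),(s,'scene')):
    print(n,'orange',blobs(c,(5,150,120),(20,255,255)))
    print('green',blobs(c,(40,80,60),(75,255,255)))
    print('blue',blobs(c,(105,170,100),(125,255,255)))
E
```

```text
top orange [(array([466.6, 192. ]), [456, 181, 22, 22, 266]), (array([232.5, 196.3]), [223, 187, 20, 20, 195])]
green [(array([467.2, 191.6]), [463, 187, 10, 10, 79]), (array([233., 197.]), [228, 192, 11, 11, 83]), (array([167.6, 201.9]), [163, 198, 10, 9, 73]), (array([163.2, 245.7]), [159, 241, 10, 10, 74])]
blue [(array([311. , 190.2]), [296, 173, 30, 30, 399])]
scene orange [(array([637.4, 126.4]), [634, 119, 6, 13, 45]), (array([619.4, 153.3]), [591, 135, 49, 38, 1288]), (array([215.3, 169.8]), [208, 166, 16, 8, 74]), (array([388.5, 211.1]), [381, 206, 17, 9, 40])]
green [(array([461.2, 219.6]), [457, 218, 9, 5, 30]), (array([451.4, 243.5]), [447, 241, 10, 6, 40])]
blue [(array([207.2,  12.2]), [186, 0, 35, 29, 600]), (array([317.1,  11.4]), [314, 0, 7, 25, 165]), (array([355.5,  13.5]), [352, 0, 8, 28, 219]), (array([191.1,  18.6]), [188, 12, 7, 14, 49]), (array([312. , 219.4]), [309, 212, 9, 14, 62]), (array([330.3, 218.1]), [328, 213, 5, 11, 30])]
```

View pics/c1.png

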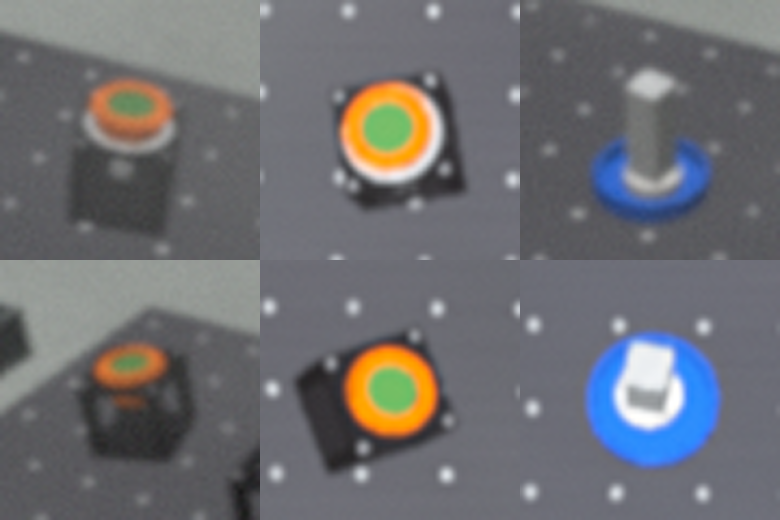

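Crop check: the retainer at top (233,197) / scene (388,209) stands proud, with the pale seat ring visible under its flange, so it is the target. The one at top (467,192) sits flush and home, so it is cube_done. The white and grey pusher in the dish is the right one. Next I'll triangulate from the two views.

```bash
python3 - <<'E'
from h import *
t=cam("top"); s=cam("scene")
print('lens',tri([ray(t,(233,197)),ray(s,(388.1,208.5))]))
print('pusher top',tri([ray(t,(310,179.5)),ray(s,(321.3,197))]))
for z in(.012,.026): print('dish',z,onz(t,(311,188.0),z))
for c in(t,s):
  m=cv2.inRange(cv2.cvtColor(c["color"],cv2.COLOR_BGR2HSV),(103,150,60),(128,255,255))
  b=np.zeros_like(m); 
  if c is t: b[165:215,285:340]=m[165:215,285:340]
  else: b[200:235,300:342]=m[200:235,300:342]
  p=cv2.findNonZero(b); e=cv2.fitEllipse(cv2.convexHull(p)); print('dish ell',e, onz(c,e[0],.026))
for n,p in(('done',(467,191.6)),): print(n,onz(t,p,.075))
for n,p in(('tube',(244,120)),('spacer',(296,128)),('post',(455,116)),('empty',(392,174)),('screw',(380,129)),('pink',(207,282))): print(n,onz(t,p,.05))
E
```

```text
lens (array([0.48944292, 0.28496734, 0.08911645]), [np.float64(0.214304519746287), np.float64(0.2143045197462747)])
pusher top (array([0.53059868, 0.10615092, 0.09850028]), [np.float64(2.991543330128645), np.float64(2.9915433301287746)])
dish 0.012 [0.52986055 0.1010224  0.012     ]
dish 0.026 [0.52686463 0.10099206 0.026     ]
dish ell ((310.1762390136719, 187.85594177246094), (30.081871032714844, 30.191709518432617), 156.02133178710938) [0.52721053 0.10306371 0.026     ]
dish ell ((320.59197998046875, 218.0959930419922), (18.238460540771484, 25.57204246520996), 84.09095001220703) [0.53212097 0.10646408 0.026     ]
done [ 0.51182864 -0.27589966  0.075     ]
tube [0.69514346 0.27186434 0.05      ]
spacer [0.67578975 0.14043246 0.05      ]
post [ 0.71328587 -0.26338578  0.05      ]
empty [ 0.559536   -0.09949527  0.05      ]
screw [ 0.67603034 -0.07154493  0.05      ]
pink [0.29191828 0.34400389 0.05      ]
```

```bash
python3 -m handwheel '[[0,0.027,-0.035,0,5],[0,0.054,-0.07,0,10],[0,0.081,-0.105,0,15],[0,0.108,-0.14,0,20],[0,0.135,-0.175,0,22]]'; python3 -m handwheel '[[0,0.03,-0.038,0,0],[0,0.06,-0.076,0,0],[0,0.09,-0.114,0,0],[0,0.12,-0.152,0,0],[0,0.15,-0.19,0,0]]'
python3 -m handwheel '[[0,0.02,-0.025,0,0],[0,0.025,-0.035,0,0],[0,0.025,-0.035,0,0]]'
python3 - <<'E'
from h import *
w=cam("wrist"); cv2.imwrite("pics/w1.png",w["color"]); o=get_obs(); print(o['time'],o['ee_pos'],o['tcp_rot'],o['wrist_force'],w['origin'],w['orientation'])
E
```

```text
time: 0.85
ee_pos: [0.3548, 0.3279, 0.2312]
tcp_rot: [180.0, 0.0, 88.7]
wrist_force: [1.1, 1.3, 0.6]
opening: 0.0857
time: 1.35
ee_pos: [0.5057, 0.1361, 0.2314]
tcp_rot: [180.0, -0.0, 88.7]
wrist_force: [0.7, 1.1, 1.0]
opening: 0.0854
time: 1.65
ee_pos: [0.5311, 0.1, 0.2311]
tcp_rot: [180.0, -0.0, 88.6]
wrist_force: [-0.6, 0.5, 0.5]
opening: 0.0854
1.7 [0.53051126 0.10104516 0.23127427] [ 1.79987664e+02 -2.33903846e-02  8.86586597e+01] [-0.31727887  0.24974558 -0.28990158] [0.45340677 0.10198377 0.37358899] [1.62179694e+02 3.89742669e-02 8.85425480e+01]
```

View pics/w1.png

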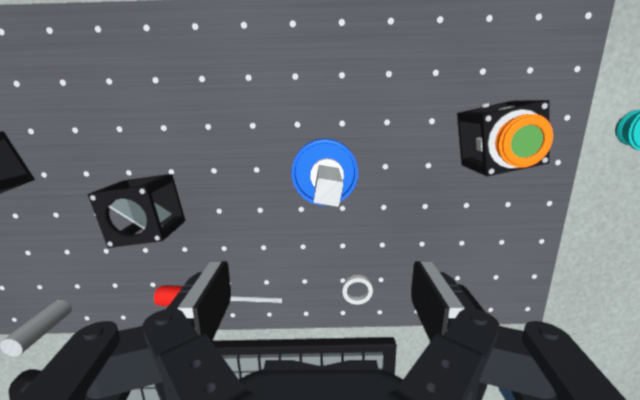

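Wrist view: the pusher's top face is at about (328,191), the blue dish at (325,172) and the raised target retainer at (527,140). I'll refine the handle's yaw and centre.

```bash
python3 - <<'E'
from h import *
w=cam("wrist")
crop(w,326,175,45,45,8,"pics/w1c.png")
crop(w,510,140,60,45,6,"pics/w1r.png")
E
```

```text
(no output)
```

View pics/w1c.png

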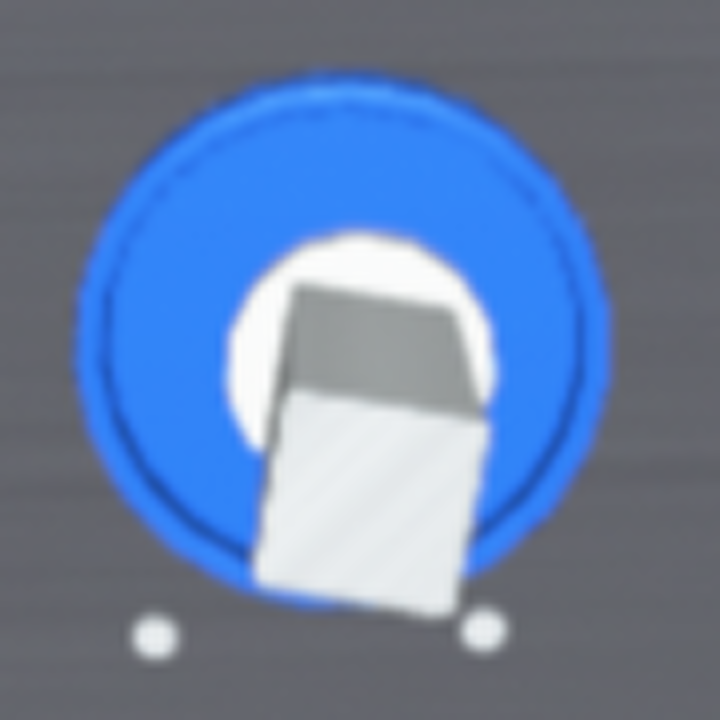

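View pics/w1r.png

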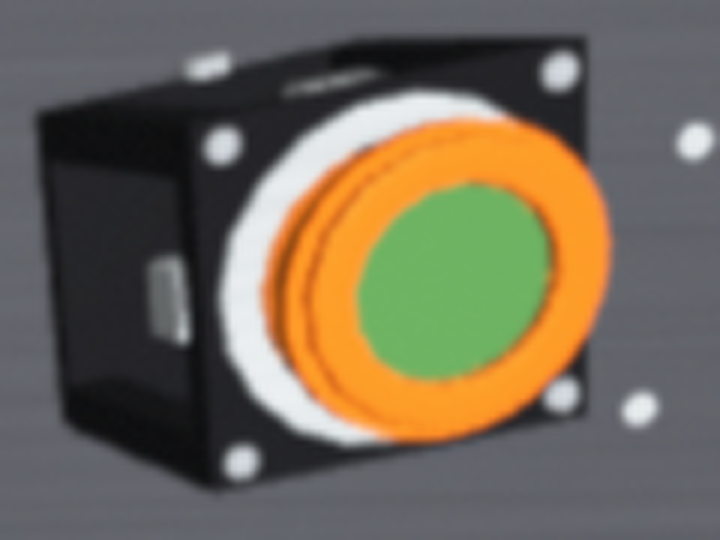

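```bash
python3 - <<'E'
from h import *
w=cam("wrist");t=cam("top");s=cam("scene")
C=[((u+.5)/8-.5+281,(v+.5)/8-.5+130) for u,v in((290,387),(490,420),(455,615),(255,582))]
P=[onz(w,p,.097) for p in C]; 
for i in range(4): 
  d=P[(i+1)%4]-P[i]; print(P[i].round(4),np.linalg.norm(d[:2])*1000,np.degrees(np.arctan2(d[1],d[0])))
print('mean',np.mean(P,0))
cc=np.mean(C,0)
print(tri([ray(w,cc),ray(t,(310,179.5)),ray(s,(321.3,197))]), tri([ray(w,cc),ray(t,(310,179.5))]))
m=cv2.inRange(cv2.cvtColor(w["color"],cv2.COLOR_BGR2HSV),(103,150,60),(128,255,255)); m[:130]=0;m[215:]=0;m[:,:285]=0;m[:,365:]=0
e=cv2.fitEllipse(cv2.convexHull(cv2.findNonZero(m)));print('dish',e,onz(w,e[0],.024))
f=((360+.5)/8-.5+281,(365+.5)/8-.5+130); print('foot',onz(w,f,.027))
g=[((u+.5)/6-.5+450,(v+.5)/6-.5+95) for u,v in((455,282),(455,282))][0]
print('lens',g,onz(w,g,.085),tri([ray(w,g),ray(t,(233,197)),ray(s,(388.1,208.5))]))
E
```

```text
[0.5175 0.0985 0.097 ] 22.978074024805046 79.09094040400014
[0.5218 0.1211 0.097 ] 23.568342466288872 -10.0630550988884
[0.545 0.117 0.097] 23.553498893781537 -101.14997115023694
[0.5405 0.0939 0.097 ] 23.467838315339524 168.5361602357741
mean [0.53118276 0.10760818 0.097     ]
(array([0.53065721, 0.10667065, 0.09865856]), [np.float64(0.9205679027926902), np.float64(3.4402319249709903), np.float64(2.555907255378126)]) (array([0.53294681, 0.10557315, 0.09188625]), [np.float64(2.162868616599015), np.float64(2.1628686165989914)])
dish ((322.8277282714844, 172.32861328125), (66.49768829345703, 66.55933380126953), 105.88825225830078) [0.52821093 0.10421916 0.024     ]
foot [0.53091634 0.10722913 0.027     ]
lens (525.4166666666666, 141.58333333333334) [0.49079733 0.28879271 0.085     ] (array([0.48982252, 0.28520195, 0.08968502]), [np.float64(0.5863846309542236), np.float64(0.6603694100690315), np.float64(0.19126611581962477)])
```

```bash
python3 -m handwheel '[[0,0.0,0.003,-0.02,-5],[0,0.0005,0.0065,-0.04,-9.4],[0,0.0005,0.0065,-0.065,-9.4],[0,0.0005,0.0065,-0.085,-9.4],[0,0.0005,0.0065,-0.085,-9.4]]' 40
python3 - <<'E'
from h import *
w=cam("wrist"); cv2.imwrite("pics/w2.png",w["color"]); o=get_obs(); print(o['time'],o['ee_pos'],o['tcp_rot'],o['wrist_force'])
for X in((.531,.1075,.097),(.531,.1075,.027),o['ee_pos']): print(proj(w,X))
E
```

```text
time: 2.4
ee_pos: [0.5289, 0.1095, 0.1442]
tcp_rot: [-179.9, 0.1, 79.5]
wrist_force: [-0.7, -0.6, 0.1]
opening: 0.0855
2.45 [0.52961678 0.1095078  0.14615813] [-1.79970310e+02  1.06636900e-02  7.95020913e+01] [-0.61329456 -0.03235808  0.0784246 ]
[318.20496988 231.39407866]
[318.90169103 199.98533128]
[320.77812692 266.21280185]
```

View pics/w2.png

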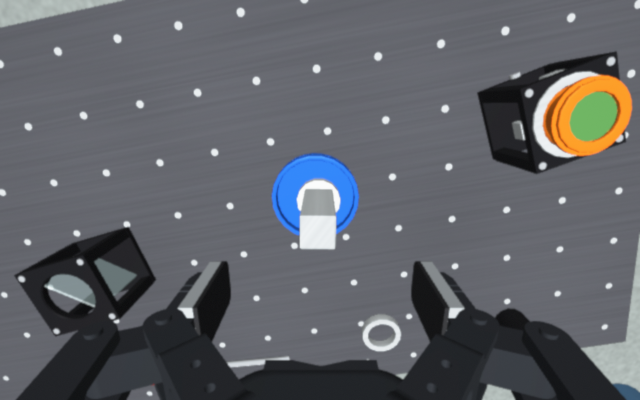

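The handle now sits square between the fingers, with its top at (318,231) exactly where I predicted, so position and height agree. Descending to grasp.

```bash
python3 -m handwheel '[[0,0.001,-0.0015,-0.03,0],[0,0.0015,-0.002,-0.06,0],[0,0.0015,-0.002,-0.085,0],[0,0.0015,-0.002,-0.1,0],[0,0.0015,-0.002,-0.102,0]]' 
python3 -m handwheel '[[0.3,0,0,0,0],[0.6,0,0,0,0],[1,0,0,0,0],[1,0,0,0,0],[1,0,0,0,0]]' 40
python3 -m handwheel '[[1,0,0,0,0],[1,0,0,0,0],[1,0,0,0,0]]' 80
python3 - <<'E'
from h import *
w=cam("wrist"); cv2.imwrite("pics/w3.png",w["color"]); o=get_obs(); print(o['time'],o['ee_pos'],o['tcp_rot'],o['wrist_force'],o['torque'],o['opening'])
E
```

```text
time: 2.95
ee_pos: [0.5306, 0.1077, 0.0436]
tcp_rot: [-179.9, 0.0, 79.5]
wrist_force: [-0.1, 0.9, -0.9]
opening: 0.0851
time: 3.45
ee_pos: [0.5311, 0.1078, 0.0445]
tcp_rot: [-180.0, 0.0, 79.5]
wrist_force: [-0.0, 0.0, 4.1]
opening: 0.0235
time: 3.75
ee_pos: [0.5311, 0.1078, 0.0445]
tcp_rot: [-180.0, 0.0, 79.5]
wrist_force: [0.5, -0.4, 1.8]
opening: 0.0236
3.8 [0.531171   0.10775618 0.04452   ] [-1.79979570e+02  6.46872443e-03  7.95215399e+01] [-0.60820115  0.01081824  1.79250656] [-0.03358402  0.0092848   0.02523222] 0.02286408145410153
```

View pics/w3.png

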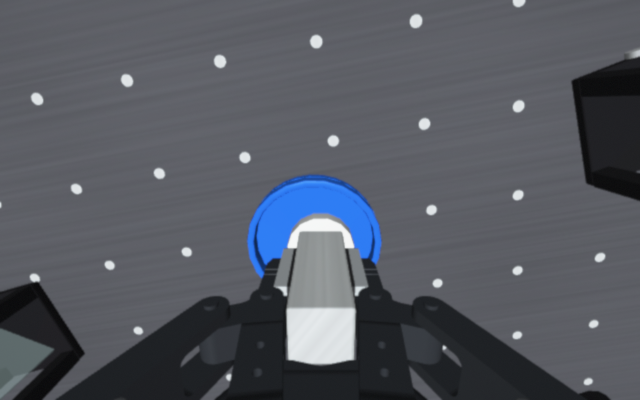

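```bash
python3 -m handwheel '[[1,0,0,0.01,0],[1,0,0,0.04,0],[1,0,0,0.08,0],[1,0,0,0.12,0],[1,0.005,0.025,0.125,0]]' 
python3 -m handwheel '[[1,0.01,0.035,0,0],[1,0.02,0.07,0,0],[1,0.025,0.1,0,0],[1,0.032,0.135,0,0],[1,0.032,0.135,0,0]]'
python3 -m handwheel '[[1,0,0,0,0]]'
python3 - <<'E'
from h import *
w=cam("wrist"); cv2.imwrite("pics/w4.png",w["color"]); s=cam("scene");crop(s,360,200,80,60,5,"pics/s4.png");o=get_obs(); print(o['time'],o['ee_pos'],o['tcp_rot'],o['wrist_force'],o['torque'],o['opening'])
E
```

```text
time: 4.3
ee_pos: [0.5377, 0.1317, 0.1759]
tcp_rot: [179.6, -0.1, 79.4]
wrist_force: [1.6, 0.2, -0.8]
opening: 0.023
time: 4.8
ee_pos: [0.5696, 0.2702, 0.1752]
tcp_rot: [179.7, -0.2, 79.6]
wrist_force: [-0.8, -0.3, -1.2]
opening: 0.0231
time: 4.9
ee_pos: [0.5693, 0.2707, 0.1752]
tcp_rot: [179.7, -0.1, 79.6]
wrist_force: [0.0, 0.9, -1.2]
opening: 0.0233
5.0 [0.56940292 0.26998184 0.17528615] [ 1.79697098e+02 -1.37917690e-01  7.95681994e+01] [ 0.13561623 -0.76024361 -1.91543265] [ 0.0025176  -0.01725931 -0.01351805] 0.023053851690496705
```

View pics/w4.png

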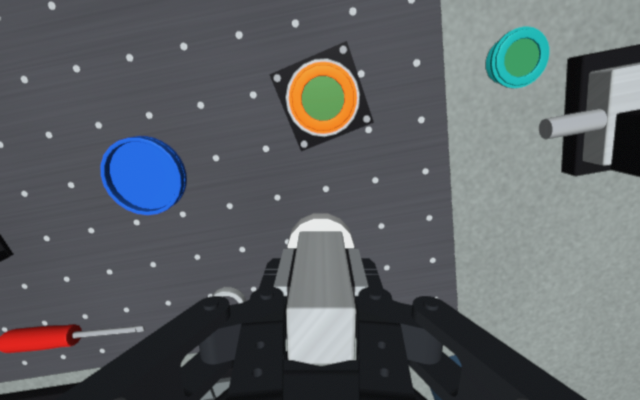

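View pics/s4.png

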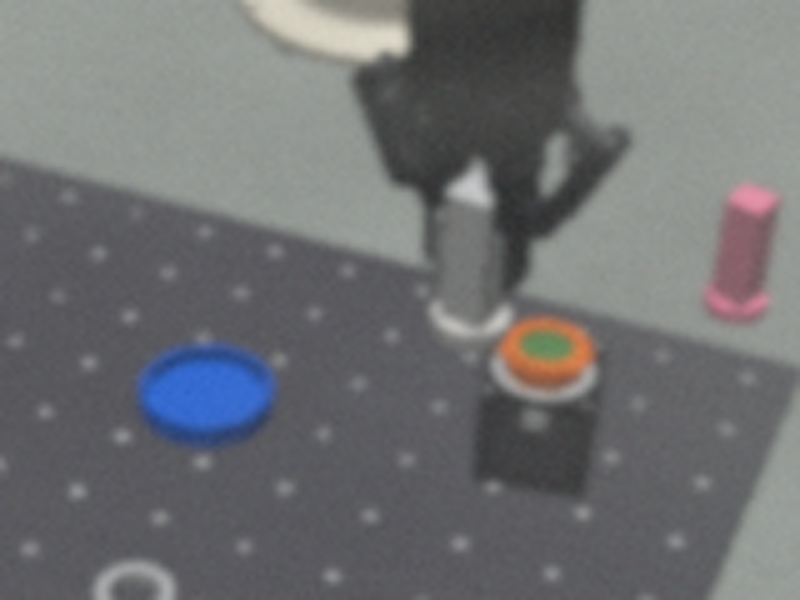

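```bash
python3 - <<'E'
from h import *
w=cam("wrist");t=cam("top");s=cam("scene")
hsv=cv2.cvtColor(w["color"],cv2.COLOR_BGR2HSV)
m=cv2.inRange(hsv,(5,150,120),(20,255,255)); m[180:]=0;m[:,:260]=0;m[:,400:]=0
cs,hi=cv2.findContours(m,cv2.RETR_CCOMP,cv2.CHAIN_APPROX_NONE)
for c in cs:
    if len(c)>40:
        e=cv2.fitEllipse(c); print('ring',np.round(e[0],2),np.round(e[1],2),onz(w,e[0],.089),onz(w,e[0],.085))
        ec=e
g=[b for b in blobs(w,(40,80,60),(75,255,255)) if 300<b[0][0]<350]; print('green',g,onz(w,g[0][0],.085))
print(tri([ray(w,g[0][0]),ray(t,(233,197)),ray(s,(388.1,208.5))]))
m=cv2.inRange(hsv,(103,150,60),(128,255,255));m[240:]=0;m[:,240:]=0
e=cv2.fitEllipse(cv2.convexHull(cv2.findNonZero(m)));print('dish',e,onz(w,e[0],.024))
crop(w,322,98,60,50,6,"pics/w4c.png")
np.savez('w4.npz',o=w['o'],R=w['R'],K=w['K'])
E
```

```text
ring [323.25  96.89] [66.13 69.9 ] [0.49024845 0.28669325 0.089     ] [0.4902135  0.28674064 0.085     ]
ring [323.34  97.49] [43.36 45.63] [0.49064157 0.28668114 0.089     ] [0.49061351 0.28672832 0.085     ]
green [(array([323.2,  97.4]), [303, 76, 41, 44, 1419])] [0.49053978 0.28664276 0.085     ]
(array([0.48999111, 0.28555636, 0.08932516]), [np.float64(1.188322996274497), np.float64(0.9511075512682466), np.float64(0.3431745880038397)])
dish ((143.36001586914062, 174.64639282226562), (76.63583374023438, 87.6194839477539), 116.26716613769531) [0.52756998 0.1062027  0.024     ]
```

View pics/w4c.png

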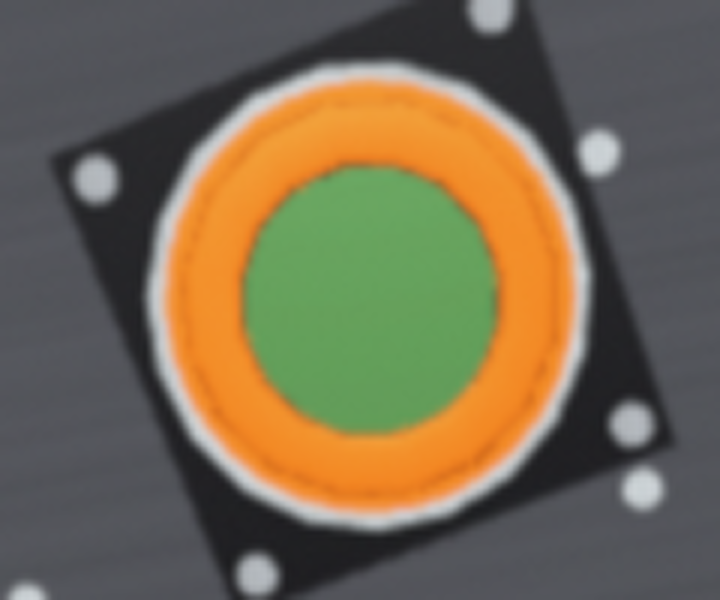

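Two views and the wrist camera agree: the lens centre is at (0.4905, 0.2866) and the retainer is upright and concentric with its ring. Rim height is about 0.089, as stated. Moving over it.

```bash
python3 -m handwheel '[[1,-0.02,0.004,0,0],[1,-0.045,0.01,0,0],[1,-0.065,0.014,0,0],[1,-0.079,0.0166,0,0],[1,-0.079,0.0166,0,0]]' 
python3 -m handwheel '[[1,0,0,-0.015,0],[1,0,0,-0.03,0],[1,0,0,-0.04,0],[1,0,0,-0.045,0],[1,0,0,-0.045,0]]' 100
python3 - <<'E'
from h import *
o=get_obs(); print(o['time'],o['ee_pos'],o['tcp_rot'],o['wrist_force'],o['torque'],o['opening'])
w=cam("wrist"); crop(w,320,230,130,90,3,"pics/w5.png"); s=cam("scene");crop(s,380,205,50,40,8,"pics/s5.png");
E
```

```text
time: 5.65
ee_pos: [0.4896, 0.2859, 0.1763]
tcp_rot: [179.6, -0.2, 79.5]
wrist_force: [0.9, 0.8, -0.5]
opening: 0.0232
time: 6.15
ee_pos: [0.4895, 0.2856, 0.1303]
tcp_rot: [179.7, -0.1, 79.5]
wrist_force: [0.9, 0.0, -1.1]
opening: 0.0229
6.15 [0.48945164 0.28557511 0.13029301] [ 1.79701478e+02 -1.30889826e-01  7.95207818e+01] [ 0.8814867   0.00214577 -1.1412917 ] [0.01614719 0.06609386 0.04119612] 0.022856753172628794
```

View pics/w5.png

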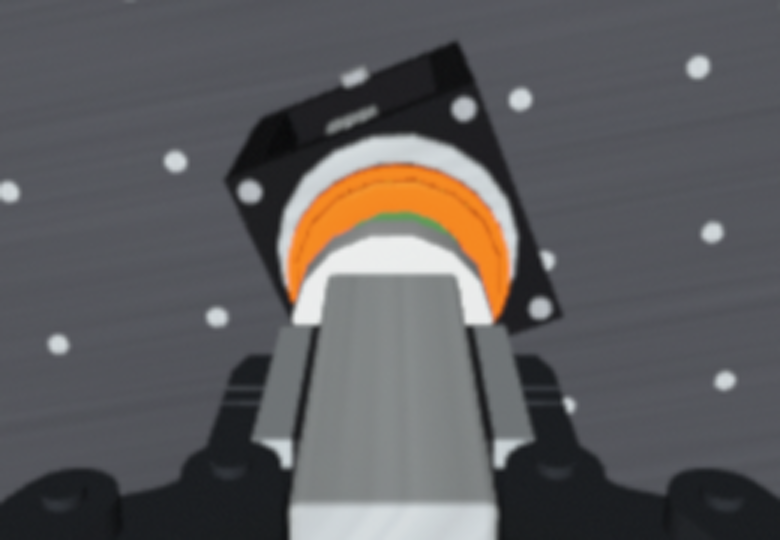

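View pics/s5.png

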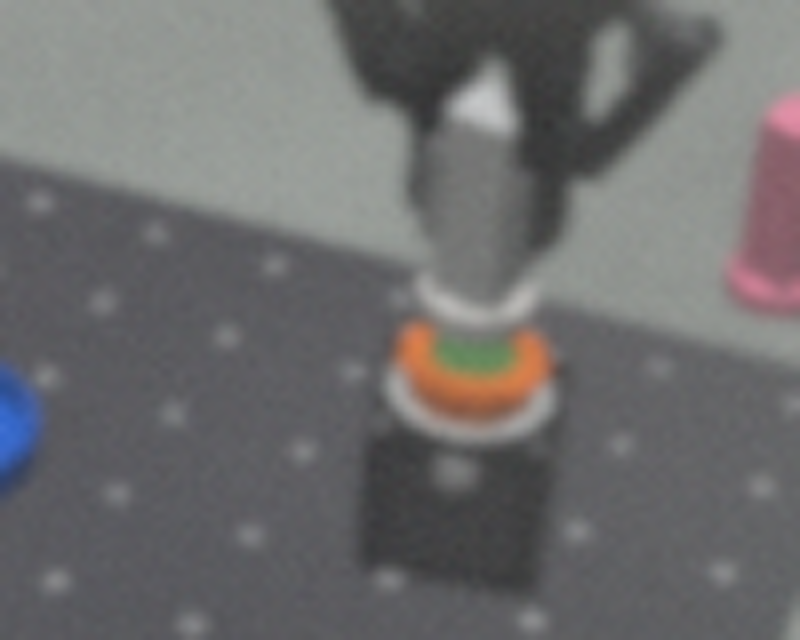

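The foot is coaxial to within about 1 mm, and I'll correct the rest (+0.001, +0.001). Approaching slowly.

```bash
python3 -m handwheel '[[1,0.001,0.001,-0.003,0],[1,0.001,0.001,-0.006,0],[1,0.001,0.001,-0.009,0],[1,0.001,0.001,-0.01,0],[1,0.001,0.001,-0.01,0]]' 
python3 -m handwheel '[[1,0,0,-0.0005,0],[1,0,0,-0.001,0],[1,0,0,-0.0015,0],[1,0,0,-0.002,0],[1,0,0,-0.0025,0]]'
python3 -c "
from h import *
o=get_obs(); print(o['ee_pos'],o['wrist_force'])"
```

```text
time: 6.75
ee_pos: [0.4907, 0.2868, 0.1214]
tcp_rot: [179.6, -0.2, 79.5]
wrist_force: [0.9, 0.6, -1.4]
opening: 0.0234
time: 7.25
ee_pos: [0.4907, 0.2869, 0.1189]
tcp_rot: [179.6, -0.2, 79.5]
wrist_force: [0.6, 1.0, -1.3]
opening: 0.0229
[0.49068378 0.28686852 0.11885324] [ 0.60642426  0.96149707 -1.34211898]
```

```bash
python3 -m handwheel '[[1,0,0,-0.0004,0],[1,0,0,-0.0008,0],[1,0,0,-0.0012,0],[1,0,0,-0.0016,0],[1,0,0,-0.002,0]]'
python3 -m handwheel '[[1,0,0,-0.0003,0],[1,0,0,-0.0006,0],[1,0,0,-0.0009,0],[1,0,0,-0.0012,0],[1,0,0,-0.0015,0]]'
```

```text
time: 7.75
ee_pos: [0.4907, 0.2869, 0.1168]
tcp_rot: [179.6, -0.2, 79.5]
wrist_force: [0.4, -0.3, -0.9]
opening: 0.023
time: 8.25
ee_pos: [0.4907, 0.2869, 0.1156]
tcp_rot: [179.6, -0.2, 79.5]
wrist_force: [-2.0, -0.9, 3.0]
opening: 0.0228
```

```bash
python3 -m handwheel '[[1,0,0,-0.0003,0],[1,0,0,-0.0006,0],[1,0,0,-0.0009,0],[1,0,0,-0.0012,0],[1,0,0,-0.0015,0]]'
```

```text
time: 8.75
ee_pos: [0.491, 0.2871, 0.1149]
tcp_rot: [179.6, -0.2, 79.5]
wrist_force: [-3.2, -1.4, 7.1]
opening: 0.023
```

```bash
python3 -m handwheel '[[1,0,0,-0.0003,0],[1,0,0,-0.0006,0],[1,0,0,-0.0009,0],[1,0,0,-0.0012,0],[1,0,0,-0.0015,0]]'
```

```text
time: 9.25
ee_pos: [0.4913, 0.2872, 0.1142]
tcp_rot: [179.5, -0.3, 79.5]
wrist_force: [-1.7, -1.0, 8.6]
opening: 0.0227
```

```bash
python3 -m handwheel '[[1,-0.0003,-0.0001,-0.0006,0],[1,-0.0005,-0.0003,-0.0009,0],[1,-0.0005,-0.0003,-0.0012,0],[1,-0.0005,-0.0003,-0.0015,0],[1,-0.0005,-0.0003,-0.0018,0]]'
```

```text
time: 9.75
ee_pos: [0.4912, 0.2872, 0.1135]
tcp_rot: [179.4, -0.4, 79.5]
wrist_force: [-3.9, -1.8, 8.8]
opening: 0.0229
```

```bash
python3 -m handwheel '[[1,-0.0003,-0.0001,-0.0006,0],[1,-0.0005,-0.0003,-0.0009,0],[1,-0.0005,-0.0003,-0.0012,0],[1,-0.0005,-0.0003,-0.0015,0],[1,-0.0005,-0.0003,-0.0018,0]]'
```

```text
time: 10.25
ee_pos: [0.4912, 0.2871, 0.1127]
tcp_rot: [179.4, -0.4, 79.5]
wrist_force: [-1.1, 0.3, 7.6]
opening: 0.0231
```

```bash
python3 -m handwheel '[[1,-0.0003,-0.0001,-0.0008,0],[1,-0.0005,-0.0002,-0.001,0],[1,-0.0005,-0.0002,-0.0013,0],[1,-0.0005,-0.0002,-0.0016,0],[1,-0.0005,-0.0002,-0.0019,0]]'
```

```text
time: 10.75
ee_pos: [0.491, 0.2871, 0.1113]
tcp_rot: [179.3, -0.5, 79.5]
wrist_force: [-1.5, -1.0, 6.9]
opening: 0.0227
```

```bash
python3 -m handwheel '[[1,-0.0003,-0.0001,-0.0008,0],[1,-0.0005,-0.0002,-0.001,0],[1,-0.0005,-0.0002,-0.0013,0],[1,-0.0005,-0.0002,-0.0016,0],[1,-0.0005,-0.0002,-0.0019,0]]'; python3 - <<'E'
from h import *
s=cam("scene");crop(s,385,205,50,40,8,"pics/s6.png");print(get_obs()['ee_pos'],get_obs()['wrist_force'])
E
```

```text
time: 11.25
ee_pos: [0.4903, 0.2868, 0.1088]
tcp_rot: [179.3, -0.4, 79.5]
wrist_force: [0.0, 0.0, -1.6]
opening: 0.0228
[0.49026299 0.28674658 0.10875372] [ 0.03144955 -0.03612305 -2.10492675]
```

View pics/s6.png

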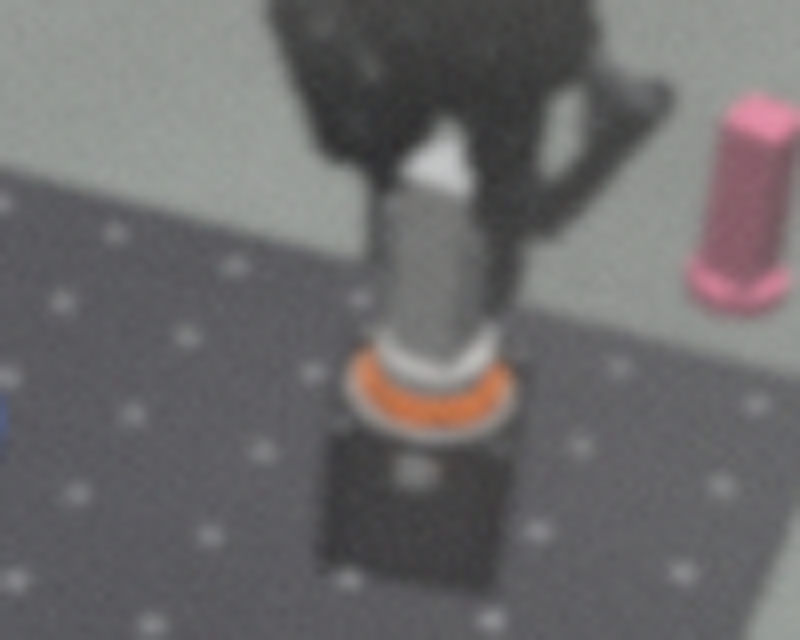

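The force fell to zero and the flange now lies on the ring, so it has snapped. I'll follow down gently to the stop.

```bash
python3 -m handwheel '[[1,0,0,-0.0003,0],[1,0,0,-0.0006,0],[1,0,0,-0.0009,0],[1,0,0,-0.0012,0]]'
```

```text
time: 11.7
ee_pos: [0.4902, 0.2867, 0.1074]
tcp_rot: [179.4, -0.4, 79.5]
wrist_force: [-0.1, 0.4, -0.7]
opening: 0.0229
```

```bash
python3 -m handwheel '[[1,0,0,-0.0003,0],[1,0,0,-0.0006,0],[1,0,0,-0.0009,0]]'
```

```text
time: 12.0
ee_pos: [0.4904, 0.2868, 0.1071]
tcp_rot: [179.3, -0.5, 79.5]
wrist_force: [-1.4, -1.0, 5.6]
opening: 0.0231
```

```bash
python3 -m handwheel '[[1,-0.0002,-0.0001,-0.0007,0],[1,-0.0002,-0.0001,-0.0009,0],[1,-0.0002,-0.0001,-0.0011,0],[1,-0.0002,-0.0001,-0.0011,0]]'
```

```text
time: 12.4
ee_pos: [0.4904, 0.2868, 0.1071]
tcp_rot: [179.3, -0.5, 79.5]
wrist_force: [-2.4, -1.4, 7.3]
opening: 0.0231
```

```bash
python3 -m handwheel '[[1,-0.0003,-0.0002,-0.0013,0],[1,-0.0003,-0.0002,-0.0015,0],[1,-0.0003,-0.0002,-0.0017,0],[1,-0.0003,-0.0002,-0.0017,0]]'
```

```text
time: 12.8
ee_pos: [0.4903, 0.2867, 0.1071]
tcp_rot: [179.2, -0.6, 79.5]
wrist_force: [-2.4, -2.3, 10.7]
opening: 0.0232
```

```bash
python3 -m handwheel '[[1,-0.0004,-0.0002,-0.0019,0],[1,-0.0004,-0.0002,-0.0021,0],[1,-0.0004,-0.0002,-0.0021,0]]'; python3 -c "
from h import *
o=get_obs(); print(o['ee_pos'],o['wrist_force'])"
```

```text
time: 13.1
ee_pos: [0.4903, 0.2867, 0.1071]
tcp_rot: [179.1, -0.7, 79.5]
wrist_force: [-4.1, -2.1, 14.1]
opening: 0.0231
[0.49031514 0.28669196 0.1070535 ] [-4.12464312 -2.07686756 14.05026552]
```

Contact is now about 15.5 N (the reading of 14.1 plus the pusher's 1.5 N weight). Holding here.

```bash
python3 -m handwheel '[[1,-0.0004,-0.0002,-0.0021,0],[1,-0.0004,-0.0002,-0.0021,0],[1,-0.0004,-0.0002,-0.0021,0],[1,-0.0004,-0.0002,-0.0021,0],[1,-0.0004,-0.0002,-0.0021,0]]'; python3 -m handwheel '[[1,-0.0004,-0.0002,-0.0021,0],[1,-0.0004,-0.0002,-0.0021,0],[1,-0.0004,-0.0002,-0.0021,0],[1,-0.0004,-0.0002,-0.0021,0],[1,-0.0004,-0.0002,-0.0021,0]]'
```

```text
time: 13.6
ee_pos: [0.4903, 0.2867, 0.1071]
tcp_rot: [179.0, -0.8, 79.5]
wrist_force: [-4.2, -0.8, 13.9]
opening: 0.0229
time: 14.1
ee_pos: [0.4902, 0.2866, 0.1071]
tcp_rot: [178.9, -0.8, 79.5]
wrist_force: [-3.2, -2.9, 14.8]
opening: 0.0231
```

```bash
python3 -m handwheel '[[1,0,0,0.002,0],[1,0,0,0.008,0],[1,0,0,0.02,0],[1,0,0,0.035,0],[1,0,0,0.05,0]]'; python3 -m handwheel '[[1,0.02,-0.005,0.015,0],[1,0.045,-0.01,0.02,0],[1,0.07,-0.015,0.02,0],[1,0.079,-0.017,0.02,0],[1,0.079,-0.017,0.02,0]]'
python3 - <<'E'
from h import *
o=get_obs(); print(o['time'],o['ee_pos'],o['tcp_rot'],o['wrist_force'],o['torque'],o['opening'])
w=cam("wrist"); cv2.imwrite("pics/w7.png",w["color"]); s=cam("scene");crop(s,370,205,80,60,5,"pics/s7.png")
E
```

```text
time: 14.6
ee_pos: [0.4903, 0.2867, 0.1587]
tcp_rot: [178.8, -0.9, 79.5]
wrist_force: [-0.5, -0.2, -1.1]
opening: 0.0229
time: 15.1
ee_pos: [0.57, 0.2694, 0.1787]
tcp_rot: [178.9, -0.8, 79.5]
wrist_force: [0.1, -0.1, -0.7]
opening: 0.0229
15.1 [0.57000757 0.26936658 0.178693  ] [178.86139287  -0.84197586  79.4659457 ] [ 0.12765071 -0.07876792 -0.66038344] [-0.0296078   0.08650039 -0.03356349] 0.022877536838270564
```

View pics/w7.png

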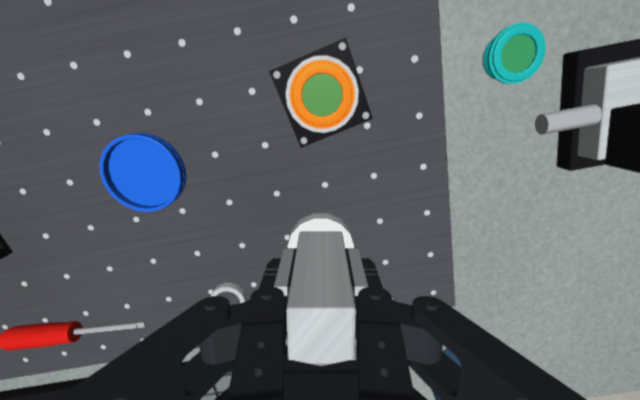

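View pics/s7.png

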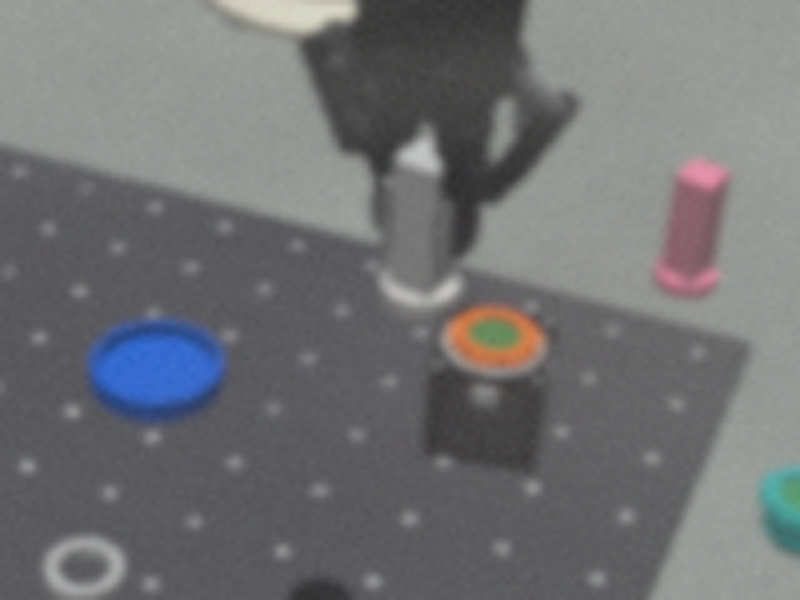

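The retainer is home: at wrist (322,94) the flange is concentric on the ring with an even border, and the scene view shows it flat. Returning to the dish.

```bash
python3 -m handwheel '[[1,-0.007,-0.03,0,0],[1,-0.017,-0.07,0,0],[1,-0.027,-0.11,0,0],[1,-0.036,-0.145,0,0],[1,-0.0395,-0.162,0,0]]'; python3 -m handwheel '[[1,0,0,-0.03,0],[1,0,0,-0.065,0],[1,0,0,-0.095,0],[1,0,0,-0.11,0],[1,0,0,-0.115,0]]'
python3 - <<'E'
from h import *
o=get_obs(); print(o['time'],o['ee_pos'],o['tcp_rot'],o['wrist_force'],o['opening'])
w=cam("wrist"); cv2.imwrite("pics/w8.png",w["color"])
E
```

```text
time: 15.7
ee_pos: [0.5276, 0.1061, 0.1796]
tcp_rot: [178.8, -0.8, 79.5]
wrist_force: [-0.1, 0.4, -0.6]
opening: 0.0225
time: 16.2
ee_pos: [0.5266, 0.1065, 0.0633]
tcp_rot: [179.0, -0.8, 79.5]
wrist_force: [0.1, 0.4, -1.5]
opening: 0.0226
16.2 [0.52657549 0.10648761 0.06327231] [178.96544282  -0.80657113  79.52115548] [ 0.12678932  0.36066096 -1.49706412] 0.022619213231127245
```

View pics/w8.png

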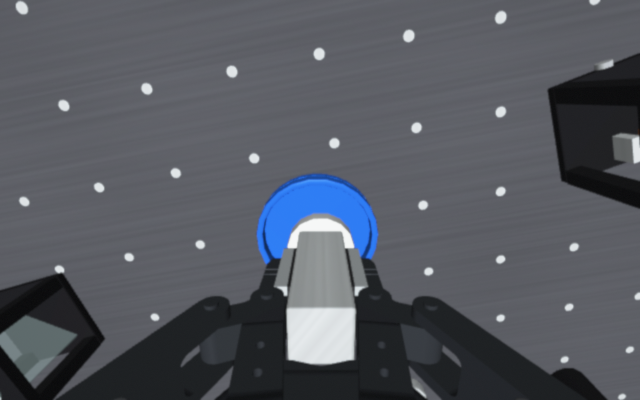

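```bash
python3 -m handwheel '[[1,0.002,0.001,-0.005,0],[1,0.0035,0.001,-0.01,0],[1,0.0035,0.001,-0.014,0],[1,0.0035,0.001,-0.016,0],[1,0.0035,0.001,-0.017,0]]'; python3 -m handwheel '[[1,0,0,-0.0005,0],[1,0,0,-0.001,0],[1,0,0,-0.001,0]]'
```

```text
time: 16.75
ee_pos: [0.5306, 0.1074, 0.0467]
tcp_rot: [178.9, -0.8, 79.5]
wrist_force: [-0.2, 0.5, -1.5]
opening: 0.023
time: 17.05
ee_pos: [0.5306, 0.1075, 0.0458]
tcp_rot: [178.9, -0.8, 79.5]
wrist_force: [0.1, 1.1, -1.5]
opening: 0.0229
```

```bash
python3 -m handwheel '[[1,0,0,-0.0004,0],[1,0,0,-0.0008,0],[1,0,0,-0.0012,0],[1,0,0,-0.0012,0]]' 20
```

```text
time: 17.45
ee_pos: [0.5307, 0.1074, 0.0449]
tcp_rot: [178.9, -0.8, 79.5]
wrist_force: [0.0, 0.3, 2.0]
opening: 0.0232
```

Contact with the dish floor. Releasing.

```bash
python3 -m handwheel '[[0.7,0,0,0,0],[0.65,0,0,0,0],[0.6,0,0,0,0],[0.5,0,0,0,0],[0.3,0,0,0,0]]' 20; python3 -m handwheel '[[0,0,0,0,0],[0,0,0,0,0],[0,0,0,0.01,0],[0,0,0,0.03,0],[0,0,0,0.06,0]]'; python3 -m handwheel '[[0,0,0,0.03,0],[0,0,0,0.06,0],[0,0,0,0.09,0],[0,0,0,0.11,0],[0,0,0,0.11,0]]'
python3 - <<'E'
from h import *
o=get_obs(); print(o['time'],o['ee_pos'],o['tcp_rot'],o['wrist_force'],o['opening'])
w=cam("wrist"); cv2.imwrite("pics/w9.png",w["color"]); s=cam("scene");crop(s,350,205,80,60,5,"pics/s9.png");cv2.imwrite("pics/t9.png",cam("top")["color"])
E
```

```text
time: 17.95
ee_pos: [0.5307, 0.1074, 0.0448]
tcp_rot: [178.9, -0.8, 79.5]
wrist_force: [0.2, -0.1, -0.1]
opening: 0.0557
time: 18.45
ee_pos: [0.5298, 0.1073, 0.1048]
tcp_rot: [179.0, -0.8, 79.5]
wrist_force: [0.3, -0.4, 0.4]
opening: 0.0854
time: 18.95
ee_pos: [0.5309, 0.1075, 0.2189]
tcp_rot: [178.7, -0.9, 79.5]
wrist_force: [1.1, -0.6, 0.1]
opening: 0.0853
18.95 [0.53085147 0.1074927  0.21888628] [178.73134622  -0.8934312   79.51397788] [ 1.11539656 -0.60647277  0.09625084] 0.08532243110741555
```

View pics/w9.png

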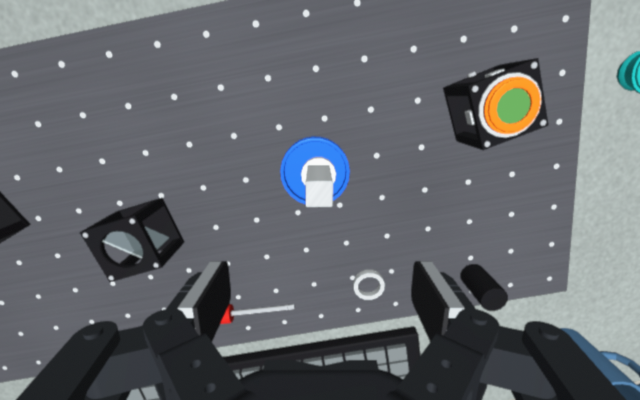

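View pics/s9.png

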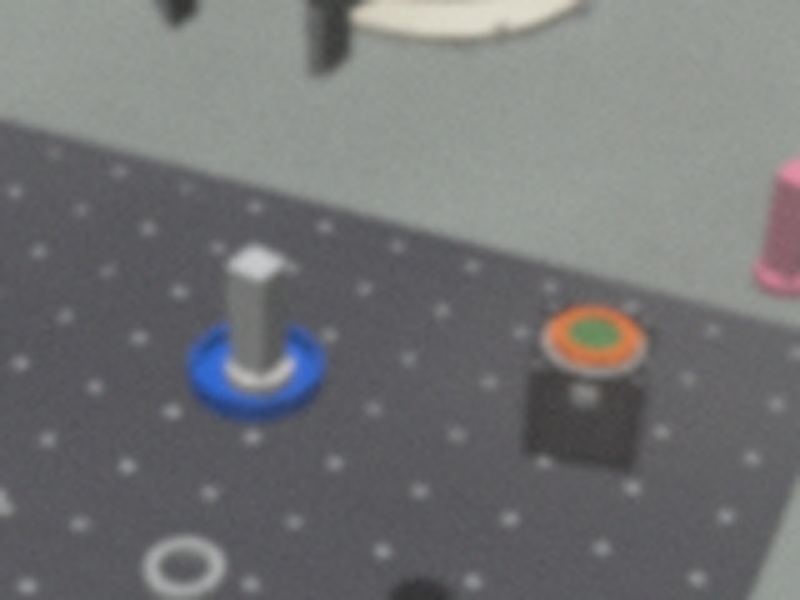

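View pics/t9.png

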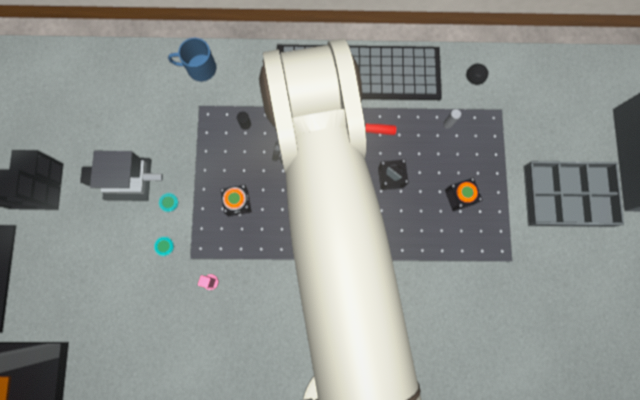

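The pusher stands upright in the dish (wrist (318,185), scene view). The retainer is flush, the bystanders haven't moved and the gripper is clear. I'll do one height check, then hand in.

```bash
python3 - <<'E'
from h import *
t=cam("top");s=cam("scene");w=cam("wrist")
gt=[b[0] for b in blobs(t,(40,80,60),(75,255,255)) if 220<b[0][0]<245][0]
gw=[b[0] for b in blobs(w,(40,80,60),(75,255,255)) if 480<b[0][0]<550][0]
print(gt,gw,tri([ray(t,gt),ray(s,(388.6,211.1)),ray(w,gw)]))
print(get_obs()['time']); job_done()
E
```

```text
[233.6 197.7] [517.3 108.2] (array([0.4895757 , 0.2856691 , 0.08043392]), [np.float64(0.9403131539960428), np.float64(1.6216496756167098), np.float64(0.8991624087029346)])
19.25
the job is handed in; nothing more can be done
```

I pressed the orange retainer home with the pusher, stood the pusher back upright in its dish, let go, and handed the job in at 19.25 s.

- **Pressing:** during the push, the readings I took stayed around 9–10 N on the retainer. The force then fell to zero as it snapped in. I held it on the stop for about 1 s at roughly 15.5–16 N, which is the wrist reading plus the pusher's weight. The highest reading I saw was about 16.3 N, but I only read the force between moves, so a brief higher peak could have gone unseen.
- **Final checks:**
  - The lens height measured from three views dropped from 0.089 m to 0.080 m. The rim ended about 7.7 mm above the cube face, judged from the foot's contact height, which is inside the 6–8.5 mm range.
  - The flange lies evenly on its ring and the pusher stands in the dish.
  - The bystanders I could see are where they were. The arm hid part of the final top view.
  - The gripper is open and clear, about 0.2 m up.
- **Disagreements:** the camera views differed by 1–2 mm, and by up to about 3 mm on the pusher's top. The tool tilted about 1.4° while pressing, but the pusher still settled upright when released.

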